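# Prop up the recipe tablet, then hold the portion dial at its third notch

### The arm

A 7-joint arm with a two-finger parallel gripper is mounted at the origin on a cart in front of the work surface, level with it; the furniture and walls round the work are solid. World frame = base frame: x ahead of the robot, y to its left, z up, the work surface at z = 0. Lengths are in m, angles in rad, forces in N, time in s.
With the tool pointing down it reaches from about 0.35 to 0.9 m from the base axis. Payload 8.1 kg.
Tool frame: the origin (TCP) lies on the front face of the gripper's body, between the roots of the fingers; the fingertips stand 73 mm ahead of it and the grasp point (between the pads) lies 54 mm ahead of it; z points along the fingers, y is the line along which they close (so a half turn about z gives the same grasp; the last joint's range is limited). The gripper opens to 85 mm and grips with 20 to 120 N. Pads are 22 mm wide; open, the fingers measure 114 mm over their backs; the gripper's body (76 mm by 85 mm) begins 54 mm behind the grasp point. The pads swing forward as they close: fully open they stand 13 mm farther back than shut.
Start: joints at [1.12, 0.434, 0.025, 1.573, -0.012, 1.134, -0.075], TCP at [0.213, -0.588, 0.304] pointing down, gripper open.
Joint ranges: [-2.62, 2.62], [-0.44, 2.09], [-1.27, 1.32], [0.08, 2.57], [-1.32, 4.46], [0.12, 2], [-2.74, 2.74]. Speed limits (rad/s): [2.22, 2.22, 3.01, 3.01, 3.14, 3.14, 3.14].

### API

Orientations are given as a rotation vector (axis times angle).
In Python, from station import bot, optics gives the robot as it stands.
- The arm moves only by the tool drive_effector, called after ">>>" as name([rows], argument=value, ...), one row to a line, values as JSON. Schema: {"type":"object","properties":{"plan":{"type":"array","items":{"type":"object","properties":{"turn_vec":{"type":"array","items":{"type":"number"},"minItems":3,"maxItems":3},"xyz":{"type":"array","items":{"type":"number"},"minItems":3,"maxItems":3},"finger_gap":{"type":"number"}},"additionalProperties":false,"required":["finger_gap"]},"minItems":1,"maxItems":12},"only":{"type":"string"},"quiet":{"type":"boolean"},"lines":{"type":"string"}},"required":["plan"],"additionalProperties":false}. plan is a list of rows, 1 to 12 of them, each an object with the fields turn_vec (a list: a rotation vector rx, ry, rz in parts of the range, where 1.0 means pi rad), xyz (a list: dx, dy, dz in shares of the most that a row can go, 1 being 50 mm), finger_gap (the finger opening in m); a field left out counts as zero (the opening has to be given); each row shifts and turns the commanded pose from where the row before left it, along the tool's axes as they then stand; what a row does not reach is not made up. A row lasts 1/10 s, in which the tool goes at most 0.05 m and 0.15 rad, less where a joint would pass 70% of its speed; a pose out of reach is approached as far as the arm can. The fingers move at their own pace and stop on an object; the grip force is fixed at half the most. Time passes only in rows, so rows that do not move let the fingers close. The tool returns the time, the measured TCP pose, the force, the opening and the grip force at its end. only (a regular expression) keeps the lines of the reply that match it, lines (a string "A,B") keeps lines A to B, and quiet returns only ok. Input that does not fit is refused with a message, and nothing moves.
- bot.get_obs(): the state, without advancing time (a new reading comes with each control period).
- optics.capture(name): name is "side" or "top" or "wrist"; returns a dict with "pixels" (400x640x3 uint8, red, green, blue), "range_z" (400x640 float32, m along the optical axis (not along the pixel's ray), 0 where there is no reading), "fovy" (degrees; the focal length in pixels is half the picture's height over the tangent of half this angle, whatever the lens; pixels are square), "cx", "cy" (the principal point, pixels), "world_to_cam" (4x4, takes a point from world to camera coordinates). Camera axes: x right, y down, z forward; pixel columns grow to the right and rows downward; lengths in m; the calibration is good to about 2 mm. A picture is of the moment at which its call begins.
- bot.finish_job(): hands the job in; it is judged then, once.
The state is a dict: "t": time; "joint_positions": joint angles; "qvel": joint speeds; "tau": joint torques, N m; "ee_pos": TCP position; "ee_rot": TCP orientation; "ft_force": force on the tool from outside, world axes, zero at the start; "torque": the same for the moment, N m; "opening": finger opening in m; "gripper_force": force on a finger pad.
Only numpy, scipy, OpenCV 4.12 (cv2) and the standard library are available. Lean on these libraries where they do the work, as an engineer would, in place of code of your own. Each camera call takes 0.05 s, during which the arm holds its last target. There are 200 camera calls.

### The job

Take the recipe tablet out of its charging dock and lean it upright, clearly tilted back with its screen toward you, against the front rim of the steel pan, its lower edge on the desk, so that it stands by itself and can be read while your hands are busy. Then press the crank peg of the spring-return portion dial down with the fingers, past the first two notches to the third (not on to the end stop), and keep holding it there against the spring: the program finishes while still holding the dial at the third notch. Leave the pan and everything else where it stands.

Things in the scene. Friction and masses are not known exactly. Their poses are not given: they have to be found in the camera images.
- tablet: recipe tablet, a dark rigid slab 10 mm thick (own x), 100 wide (y), 150 tall (z), 0.13 to 0.23 kg. Origin: centre of its lower edge; z up along the slab, x out of its back; the screen looks along -x. It starts upright in the dock, screen toward the robot, lower edge 8 mm and top 158 mm above the desk; pinch it across its thickness at the top edge, from above.
- dock: grey charging dock, a fixed block 62 (x) x 126 (y) x 30 mm high; its slot, open at the top, is 13 mm wide along x, 105 mm long along y and 22 mm deep (floor 8 mm above the desk). Origin: centre of the underside. Mind the tall dark ice maker behind the middle: 0.36 m high, its nearest upright edge about 0.59 m straight ahead of the robot; travel in front of it or above it.
- pan: empty steel pan, loose, 0.45 kg, 130 (x) x 170 (y) x 85 mm high. Origin: centre of the underside. Its front, the 170 mm side toward the robot, is its -x side: the outward rim there is 65 mm from the centre, 74 to 85 mm high, and is the foremost part. Pan and dock stand side by side at the left and in the middle, either way round.
- dial_unit: portion dial unit, a fixed grey box 110 (x) x 120 (y) x 150 mm high at the right. Origin: centre of the underside; front at x = -58 mm, +y to the robot's left. On the front a black 66 mm dial disc with a steel crank to the left that ends in a black round peg. Ticks beside the disc, from above down: home, first, second, third notch (long wide tick), end stop.
- dial_peg (a point): centre of the crank peg to press: 22 mm in diameter, lying along the unit's x, from 66 to 112 mm in front of the unit's origin, this point 95 mm. It circles dial_axis at 85 mm radius on the robot's left: 0.60 rad above level at home, 0.45 rad below level at the third notch. Moves with the dial.
- dial_axis (a point): fixed point on the dial's level turning axis (along the unit's x), in the plane of the peg's middle: 95 mm in front of, 8 mm right (-y) of and 115 mm above the unit's origin.
- dial (a joint): turn of the dial, rad: 0 home (peg up), growing as the peg is pressed down; felt notches at 0.35, 0.70, 1.05 (third), end stop 1.40. A spring returns it to 0 from anywhere when let go; the notches do not hold it. The peg takes about 3 N near home, 6 N at the third notch and some 1.5 N more on the way to each notch.
- stir_cup: low white paper cup holding wooden stirrers, 70 mm wide, 126 mm high; bystander. Origin: centre of the underside.
- tamper: coffee tamper standing on its 58 mm round base, 95 mm high; bystander, between the pan and the dial unit, toward the back. Origin: centre of the underside.
- scoop: steel measuring scoop lying between the pan and the dial unit, toward the robot, 121 mm long, 22 mm high; bystander. Origin: centre of the underside, at the middle of its length.

How it is judged:
On the way, in this order (a step that is already met when the one before it is completed fails the run):
1. the tablet leans by itself against the front of the pan, let go (angle between tablet's own z axis and vertical between 0.1 and 0.7 rad and angle between tablet's own x axis and vertical above 1.65 rad and height (world z) of tablet below 0.015 m and x of tablet in the frame of pan between -0.18 and -0.07 m and y of tablet in the frame of pan between -0.07 and 0.07 m and contact force between tablet and pan above 0.05 N and contact force between the fingers and tablet below 0.05 N and linear speed of tablet below 0.02 m/s), for 0.3 s.
2. the dial passes the first notch (value of joint dial above 0.4 rad).
3. the dial is pressed to the third notch with the fingers (value of joint dial between 0.93 and 1.17 rad and contact force between the fingers and dial_unit above 2 N), for 0.2 s.
At the end, for the whole second after the job is handed in: Dial still at the third notch (1.05 +/- 0.12 rad), fingers pressing it with over 2 N; tablet at rest, untouched by the fingers, tilted back 0.10 to 0.70 rad, screen to the robot, lower edge on the desk, back on the pan's front, its middle within 70 mm of the pan's (all of step 1 and all of step 3 and velocity of joint dial between -0.1 and 0.1 rad/s); the arm keeps its last pose, push and grip.
It fails at once if the pan is shifted by more than 40 mm (distance of pan from where it was at the start of the episode above 0.04 m).
It fails at once if another thing is knocked over or shifted by more than 40 mm (distance of any of stir_cup, tamper, scoop from where it was at the start of the episode above 0.04 m).
It also fails if it takes over 51 s, if anything falls off the work surface, if the arm or the gripper's body presses on something with over 40 N, if the wrist force passes 120 N, or if a joint passes its speed limit or range.

## Working session

There is one attempt and no reset: what is moved stays moved. The work goes in short steps, Python scripts to look and compute and a tool call to move; the robot and the scene stay as the last step left them, time stands still between calls to the robot, and variables do not carry over. Pictures are saved under pics/ and viewed, at most 12 in all, crops included, and the job is handed in when it is done.

```bash
mkdir -p pics; ls
```

Create h.py:
```python
import numpy as np, cv2
from station import bot, optics
from scipy.spatial.transform import Rotation as R
def cap(name,save=None):
    c=optics.capture(name)
    if save: cv2.imwrite('pics/'+save,cv2.cvtColor(c['pixels'],cv2.COLOR_RGB2BGR))
    return c
def cloud(c):
    f=200/np.tan(np.radians(c['fovy'])/2); z=c['range_z'].astype(float)
    v,u=np.mgrid[0:400,0:640]
    P=np.stack([(u-c['cx'])/f*z,(v-c['cy'])/f*z,z],-1)
    T=np.linalg.inv(c['world_to_cam']); W=P@T[:3,:3].T+T[:3,3]; W[z<=0]=np.nan
    return W
```

Run:
```python
from h import *
for n in('top','side'):
    c=cap(n,n+'0.png'); W=cloud(c); np.save(n+'0.npy',W)
    print(n,c['fovy'],c['world_to_cam'].round(3).tolist())
s=bot.get_obs();print(s['t'],s['ee_pos'],R.from_rotvec(s['ee_rot']).as_matrix().round(3) if len(s['ee_rot'])==3 else s['ee_rot'],s['opening'])
```

```text
pics
top 57.28260992393226 [[0.015, -1.0, -0.012, -0.023], [-0.999, -0.015, -0.045, 0.555], [0.045, 0.012, -0.999, 1.099], [0.0, 0.0, 0.0, 1.0]]
side 53.72475174799425 [[0.999, 0.032, 0.021, -0.563], [0.037, -0.648, -0.761, 0.056], [-0.011, 0.761, -0.649, 1.183], [0.0, 0.0, 0.0, 1.0]]
0.1 [ 0.2128152 -0.5872694  0.3032091] [[ 0.94   0.341 -0.001]
 [ 0.341 -0.94   0.001]
 [-0.    -0.001 -1.   ]] 0.08503761127753104
```

View pics/top0.png

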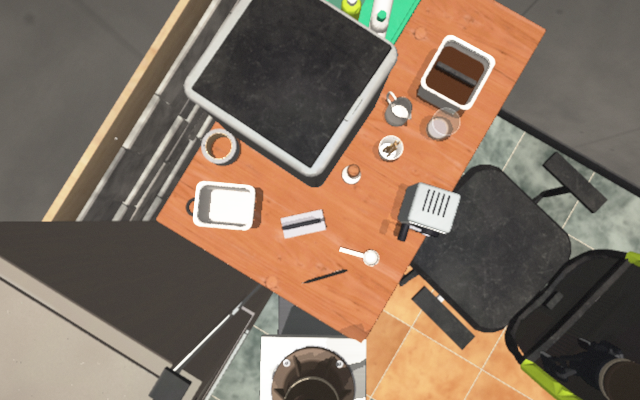

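View pics/side0.png

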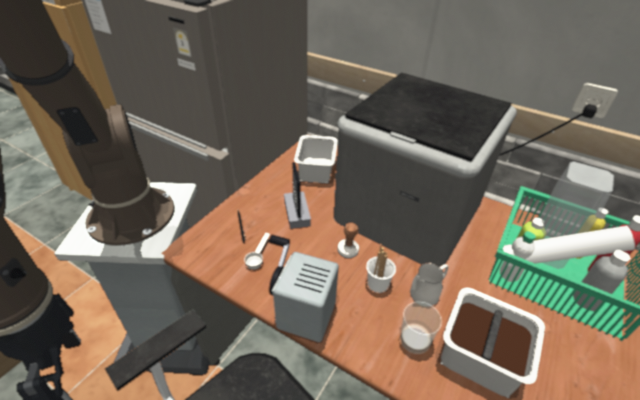

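The top view shows the pan at about (225,205), the tablet in the dock at (303,223), the dial unit at (432,209), the scoop at (360,256) and the tamper at (352,172). Next I'll fit poses from the range data.

Run:
```python
from h import *
W=np.load('top0.npy')
def fit(n,u0,u1,v0,v1,zl,zh):
    P=W[v0:v1,u0:u1].reshape(-1,3); P=P[(P[:,2]>zl)&(P[:,2]<zh)]
    r=cv2.minAreaRect((P[:,:2]*1000).astype(np.float32))
    print(n,len(P),'c',np.round(r[0],1),'size',np.round(r[1],1),'ang',round(r[2],1),'z',np.median(P[:,2]).round(4))
fit('pan rim',192,262,175,235,.07,.1)
fit('dock top',275,330,200,245,.02,.042)
fit('tablet top',275,335,195,245,.13,.18)
fit('unit top',395,470,175,245,.13,.17)
fit('peg',385,425,205,250,.09,.185)
fit('scoop',335,385,240,270,.006,.05)
fit('tamper',335,365,155,190,.05,.12)
fit('strip',300,352,262,290,.003,.2)
c=cv2.imread('pics/top0.png'); cv2.imwrite('pics/crop.png',cv2.resize(c[160:300,180:470],None,fx=2.7,fy=2.7,interpolation=2))
```

```text
pan rim 792 c [543.2 260.4] size [172.  130.1] ang 85.4 z 0.0824
dock top 710 c [493.7  36.6] size [ 62.  125.9] ang 13.1 z 0.0286
tablet top 148 c [493.4  35.7] size [10.4 98.6] ang 13.4 z 0.1557
unit top 2124 c [ 518.5 -303.8] size [130.3 169.6] ang 71.5 z 0.1481
peg 645 c [ 503.4 -255. ] size [91.6 81.6] ang 5.2 z 0.1481
scoop 181 c [ 399.7 -133.4] size [ 68.2 111.4] ang 10.7 z 0.019
tamper 153 c [658.3 -91.6] size [72.5 35.9] ang 54.8 z 0.0906
strip 149 c [335.9 -36.9] size [145.8  78. ] ang 89.3 z 0.0059
```

View pics/crop.png

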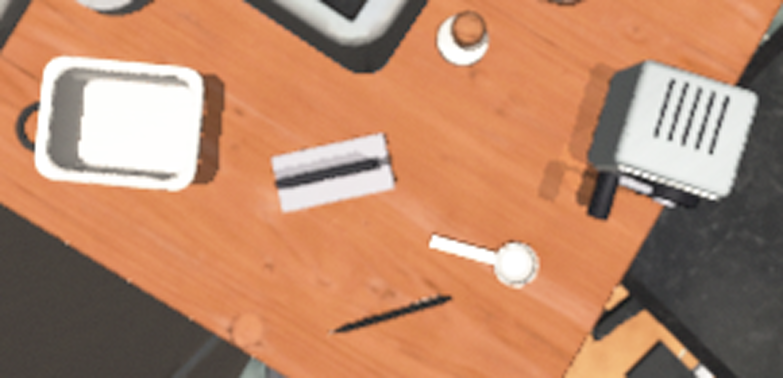

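The crop confirms the layout: pan rim on the left, tablet from (275,183) to (385,162), and the peg at (603,193) pointing toward the robot. The fitted sizes match the given ones, except the unit, whose fit includes the peg. I'll refit it and plan the first move.

Add to h.py:
```python
def tool(xang,tilt=0,about=(0,1,0)):
    "tool pointing down with tool x at world angle xang(deg); then tilt (rad) about a world axis"
    a=np.radians(xang); x=np.array([np.cos(a),np.sin(a),0]); z=np.array([0,0,-1.])
    return R.from_rotvec(tilt*np.array(about))*R.from_matrix(np.stack([x,np.cross(z,x),z],1))
def delta(p,Rt,grip=False):
    "tool-axis shift (old axes), rotvec, to bring TCP to p"
    s=bot.get_obs(); R0=R.from_rotvec(s['ee_rot']); d=R0.inv().apply(np.array(p)-s['ee_pos']); r=(R0.inv()*Rt).as_rotvec()
    print('t',round(s['t'],2),'pos',s['ee_pos'].round(4),'shift',d.round(4),np.linalg.norm(d).round(3),'rot',r.round(3),'open',round(s['opening'],4),'F',s['ft_force'].round(2),'q',s['joint_positions'].round(2))
```

Run:
```python
from h import *
W=np.load('top0.npy'); im=cv2.imread('pics/top0.png')
v,u=np.mgrid[0:400,0:640]
m=(W[...,2]>.14)&(W[...,2]<.16)&(u>395)&(u<470)&(v>175)&(v<245)
P=W[m]; lum=im[m].mean(1)
for t in(0,90,130):
    r=cv2.minAreaRect((P[lum>t][:,:2]*1000).astype(np.float32)); print(t,np.round(r[0],1),np.round(r[1],1),r[2])
d=(lum<60); print('dark',d.sum(), P[d].mean(0) if d.any() else '')
# box top without front parts
best=None
for yaw in np.radians(np.arange(-30,10,.5)):
    c,s=np.cos(yaw),np.sin(yaw); q=P[:,:2]@np.array([[c,-s],[s,c]])
    h=sum((np.histogram(q[:,i],bins=np.arange(-1,1,.002))[0]**2).sum() for i in(0,1))
    if best is None or h<0 or h>best[0]: best=(h,np.degrees(yaw),np.percentile(q,[.5,5,95,99.5],axis=0).round(4).tolist())
print(best)
m=(W[...,2]>.1)&(u>385)&(u<425)&(v>205)&(v<250)&(im.mean(2)<60)
r=cv2.minAreaRect((W[m][:,:2]*1000).astype(np.float32)); print('peg',m.sum(),r,W[m][:,2].max())
p=[.4935,.036,.29]; delta(p,tool(103.4))
```

```text
0 [ 517.  -306.9] [123.2 172.5] 69.7262191772461
90 [ 517.  -306.9] [123.2 172.5] 69.7262191772461
130 [ 535.2 -316.6] [118.1 127.7] 73.13524627685547
dark 38 [ 0.47709736 -0.30738363  0.14344342]
(np.int64(134528), np.float64(1.0), [[0.4659, -0.3921], [0.4791, -0.3787], [0.5881, -0.2723], [0.6016, -0.26]])
peg 113 ((474.7184753417969, -257.1138000488281), (73.23554992675781, 41.745872497558594), 85.98805236816406) 0.1745919882938427
t 0.1 pos [ 0.2128 -0.5873  0.3032] shift [ 0.4763 -0.4903  0.0138] 0.684 rot [-1.000e-03 -1.000e-03 -1.457e+00] open 0.085 F [-0.6   0.7   0.36] q [ 1.12  0.44  0.03  1.57 -0.01  1.13 -0.08]
```

Units first: shifts go in shares of 50 mm and turns go in shares of pi rad. So -0.035 m is -0.7, 0.034 m is 0.68.

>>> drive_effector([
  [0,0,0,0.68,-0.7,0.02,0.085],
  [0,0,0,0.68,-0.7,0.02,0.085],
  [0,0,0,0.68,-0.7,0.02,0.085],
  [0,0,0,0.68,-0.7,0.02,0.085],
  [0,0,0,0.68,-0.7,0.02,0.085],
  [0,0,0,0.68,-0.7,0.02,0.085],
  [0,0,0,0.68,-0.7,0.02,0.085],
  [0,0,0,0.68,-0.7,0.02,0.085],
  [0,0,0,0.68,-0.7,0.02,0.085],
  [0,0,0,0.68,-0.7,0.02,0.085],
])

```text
refused: plan[0]: [0, 0, 0, 0.68, -0.7, 0.02, 0.085] is not of type 'object' (schema: type "object"). Nothing was moved.
```

Wrong form. The message asks for a list of objects, one for each row, so I'll send the same numbers that way.

>>> drive_effector([
  {"xyz": [0.68,-0.7,0.02],"finger_gap": 0.085},
  {"xyz": [0.68,-0.7,0.02],"finger_gap": 0.085},
  {"xyz": [0.68,-0.7,0.02],"finger_gap": 0.085},
  {"xyz": [0.68,-0.7,0.02],"finger_gap": 0.085},
  {"xyz": [0.68,-0.7,0.02],"finger_gap": 0.085},
  {"xyz": [0.68,-0.7,0.02],"finger_gap": 0.085},
  {"xyz": [0.68,-0.7,0.02],"finger_gap": 0.085},
  {"xyz": [0.68,-0.7,0.02],"finger_gap": 0.085},
  {"xyz": [0.68,-0.7,0.02],"finger_gap": 0.085},
  {"xyz": [0.68,-0.7,0.02],"finger_gap": 0.085},
])

```text
t: 1.1
ee_pos: [0.4136, -0.1408, 0.2939]
ee_rot: [3.094, 0.543, 0.0]
ft_force: [0.8, 0.6, -0.3]
opening: 0.0849
gripper_force: 0.0
```

>>> drive_effector([
  {"turn_vec": [0,0,-0.0465],"xyz": [0.68,-0.7,0.02],"finger_gap": 0.085},
  {"turn_vec": [0,0,-0.0465],"finger_gap": 0.085},
  {"turn_vec": [0,0,-0.0465],"finger_gap": 0.085},
  {"turn_vec": [0,0,-0.0465],"finger_gap": 0.085},
  {"turn_vec": [0,0,-0.0465],"finger_gap": 0.085},
  {"turn_vec": [0,0,-0.0465],"finger_gap": 0.085},
  {"turn_vec": [0,0,-0.0465],"finger_gap": 0.085},
  {"turn_vec": [0,0,-0.0465],"finger_gap": 0.085},
  {"turn_vec": [0,0,-0.0465],"finger_gap": 0.085},
  {"turn_vec": [0,0,-0.0465],"finger_gap": 0.085},
  {"finger_gap": 0.085},
])

```text
t: 2.2
ee_pos: [0.4332, -0.0983, 0.2927]
ee_rot: [-1.94, -2.47, 0.0]
ft_force: [-0.4, -0.2, -0.1]
opening: 0.0851
gripper_force: 0.0
```

Run:
```python
from h import *
delta([.4935,.036,.26],tool(103.4))
c=cap('wrist','w1.png'); W=cloud(c); np.save('w1.npy',W)
```

```text
t 2.2 pos [ 0.4332 -0.0983  0.2927] shift [0.1162 0.0904 0.0327] 0.151 rot [-0.    -0.     0.005] open 0.0851 F [-0.41 -0.19 -0.11] q [ 0.54  0.2  -0.5   1.97  0.11  1.    0.22]
```

View pics/w1.png

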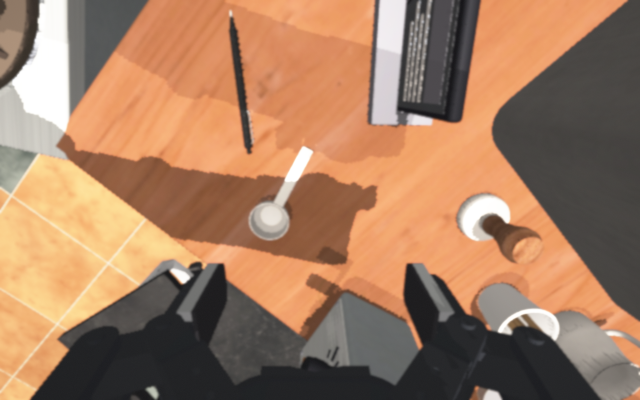

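The wrist view shows the tablet at upper right, with its top edge around (465,60), and the gripper clear of everything. I'll move above the tablet.

To row units: 0.029 m is 0.58, 0.0226 m is 0.452, 0.005 rad / 3.1416 = 0.0016.

>>> drive_effector([
  {"xyz": [0.58,0.452,0],"finger_gap": 0.085},
  {"xyz": [0.58,0.452,0],"finger_gap": 0.085},
  {"xyz": [0.58,0.452,0],"finger_gap": 0.085},
  {"turn_vec": [0,0,0.0016],"xyz": [0.58,0.452,0],"finger_gap": 0.085},
  {"finger_gap": 0.085},
])

```text
t: 2.75
ee_pos: [0.4952, 0.041, 0.2931]
ee_rot: [-1.947, -2.464, -0.005]
ft_force: [-0.1, 0.6, -0.1]
opening: 0.0848
gripper_force: 0.0
```

Run:
```python
from h import *
delta([.4935,.036,.194],tool(103.4))
c=cap('wrist','w2.png'); W=cloud(c)
m=(W[...,2]>.14)&(W[...,2]<.165)&(abs(W[...,0]-.4935)<.06)&(abs(W[...,1]-.036)<.09)
P=W[m]; r=cv2.minAreaRect((P[:,:2]*1000).astype(np.float32)); print(len(P),r,np.median(P[:,2]),P.min(0),P.max(0))
```

```text
t 2.75 pos [0.4952 0.041  0.2931] shift [-0.0047 -0.0031  0.0991] 0.099 rot [ 0.002 -0.003 -0.   ] open 0.0848 F [-0.11  0.59 -0.11] q [ 0.27  0.3  -0.57  1.86  0.18  1.04 -0.14]
1866 ((492.4272766113281, 35.78636169433594), (10.29011058807373, 99.5573959350586), 13.383659362792969) 0.15767662063210697 [ 0.47727055 -0.01296737  0.14007861] [0.50756479 0.08475996 0.15995094]
```

To row units: 0.033 m is 0.66, -0.005 m is -0.1.

>>> drive_effector([
  {"xyz": [-0.1,-0.08,0.66],"finger_gap": 0.085},
  {"xyz": [0,0,0.66],"finger_gap": 0.085},
  {"xyz": [0,0,0.66],"finger_gap": 0.085},
  {"finger_gap": 0.085},
  {"finger_gap": 0.0},
  {"finger_gap": 0},
  {"finger_gap": 0},
  {"finger_gap": 0},
  {"finger_gap": 0},
  {"finger_gap": 0},
  {"finger_gap": 0},
])

```text
t: 3.9
ee_pos: [0.492, 0.0301, 0.1946]
ee_rot: [1.949, 2.462, 0.002]
ft_force: [0.6, -0.1, 7.1]
opening: 0.0092
gripper_force: 60.0
```

```bash
python3 -c "
from h import *
delta([.4925,.0358,.30],tool(103.4))"
```

```text
t 3.9 pos [0.492  0.0301 0.1946] shift [ 0.0054  0.0019 -0.1054] 0.106 rot [ 0.002  0.    -0.002] open 0.0092 F [ 0.62 -0.12  7.09] q [ 0.24  0.41 -0.53  1.99  0.28  0.81 -0.21]
```

Grasped at 60 N. Next is the lift.

To row units: -0.03 m is -0.6.

>>> drive_effector([
  {"xyz": [0,0,-0.6],"finger_gap": 0},
  {"xyz": [0,0,-0.6],"finger_gap": 0},
  {"xyz": [0,0,-0.6],"finger_gap": 0},
  {"xyz": [0,0,-0.6],"finger_gap": 0},
  {"finger_gap": 0},
])

```text
t: 4.4
ee_pos: [0.4926, 0.0306, 0.3174]
ee_rot: [1.947, 2.46, 0.006]
ft_force: [-0.0, 0.1, -0.9]
opening: 0.0094
gripper_force: 60.1
```

```bash
python3 -c "
from h import *
u=(.0802,.9968,0)
delta([.4917,.259,.305],tool(85.4,.22,u))"
```

```text
t 4.4 pos [0.4926 0.0306 0.3174] shift [0.2226 0.0515 0.0125] 0.229 rot [0.224 0.035 0.311] open 0.0094 F [-0.03  0.12 -0.89] q [ 0.3   0.26 -0.57  1.83  0.16  1.09 -0.1 ]
```

To row units: 0.037 m is 0.74, 0.0086 m is 0.172, 0.1037 rad / 3.1416 = 0.033.

>>> drive_effector([
  {"xyz": [0.74,0.172,0],"finger_gap": 0},
  {"xyz": [0.74,0.172,0],"finger_gap": 0},
  {"xyz": [0.74,0.172,0],"finger_gap": 0},
  {"xyz": [0.74,0.172,0],"finger_gap": 0},
  {"xyz": [0.74,0.172,0],"finger_gap": 0},
  {"xyz": [0.74,0.172,0],"finger_gap": 0},
  {"turn_vec": [0.0238,0.0037,0.033],"finger_gap": 0},
  {"turn_vec": [0.0238,0.0037,0.033],"finger_gap": 0},
  {"turn_vec": [0.0238,0.0037,0.033],"finger_gap": 0},
  {"finger_gap": 0},
])

```text
t: 5.4
ee_pos: [0.4914, 0.2569, 0.3118]
ee_rot: [-2.183, -2.006, 0.234]
ft_force: [0.2, -0.5, -1.8]
opening: 0.009
gripper_force: 60.0
```

```bash
python3 -c "
from h import *
u=(.0802,.9968,0)
delta([.4917,.259,.215],tool(85.4,.22,u))
c=cap('top'); W=cloud(c)
P=W[175:235,192:262].reshape(-1,3); P=P[(P[:,2]>.07)&(P[:,2]<.09)]
print(len(P),cv2.minAreaRect((P[:,:2]*1000).astype(np.float32)))
cap('side','s1.png')"
```

```text
t 5.4 pos [0.4914 0.2569 0.3118] shift [0.0024 0.0222 0.0942] 0.097 rot [-0.01   0.001 -0.004] open 0.009 F [ 0.19 -0.49 -1.79] q [-0.13  0.48 -0.57  1.57  0.1   1.33 -0.78]
577 ((543.2557983398438, 259.9841613769531), (170.85476684570312, 129.98745727539062), 85.3087387084961)
```

View pics/s1.png

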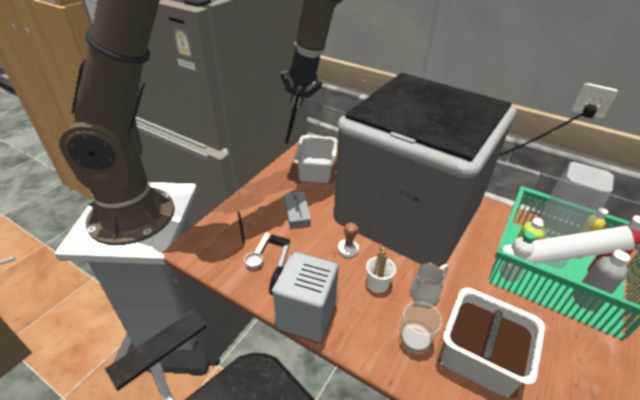

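The side view shows the tablet held with a backward tilt at (292,120), just in front of the pan at (317,160). Lowering it now.

To row units: 0.0198 m is 0.396, 0.0046 m is 0.092, -0.01 rad / 3.1416 = -0.0032.

>>> drive_effector([
  {"turn_vec": [-0.0032,0,-0.0013],"xyz": [0.008,0.092,0.396],"finger_gap": 0},
  {"xyz": [0.008,0.092,0.396],"finger_gap": 0},
  {"xyz": [0.008,0.092,0.396],"finger_gap": 0},
  {"xyz": [0.008,0.092,0.396],"finger_gap": 0},
  {"xyz": [0.008,0.092,0.396],"finger_gap": 0},
  {"xyz": [0.008,0.092,0.396],"finger_gap": 0},
  {"finger_gap": 0},
])

```text
t: 6.2
ee_pos: [0.4904, 0.2595, 0.1899]
ee_rot: [-2.179, -2.025, 0.223]
ft_force: [-0.1, -0.7, -1.1]
opening: 0.0091
gripper_force: 60.0
```

```bash
python3 -c "
from h import *
u=(.0802,.9968,0)
delta([.4917,.259,.185],tool(85.4,.22,u))"
```

```text
t 6.2 pos [0.4904 0.2595 0.1899] shift [-0.0004  0.0024  0.0045] 0.005 rot [0.002 0.003 0.007] open 0.0091 F [-0.09 -0.72 -1.07] q [-0.15  0.59 -0.54  1.71  0.17  1.08 -0.81]
```

To row units: 0.002 m is 0.04, 0.0015 m is 0.03.

>>> drive_effector([
  {"xyz": [0,0.03,0.04],"finger_gap": 0},
  {"xyz": [0,0.024,0.04],"finger_gap": 0},
  {"finger_gap": 0},
  {"finger_gap": 0},
])

```text
t: 6.6
ee_pos: [0.4941, 0.2603, 0.1881]
ee_rot: [-2.183, -2.022, 0.217]
ft_force: [0.8, -0.1, -2.0]
opening: 0.009
gripper_force: 60.1
```

>>> drive_effector([
  {"xyz": [0,0.006,0.026],"finger_gap": 0},
  {"finger_gap": 0},
  {"finger_gap": 0},
])

```text
t: 6.9
ee_pos: [0.4938, 0.2601, 0.1861]
ee_rot: [-2.183, -2.022, 0.218]
ft_force: [0.1, -0.2, -1.5]
opening: 0.0093
gripper_force: 60.0
```

```bash
python3 -c "
from h import *
u=(.0802,.9968,0)
delta([.4917,.259,.183],tool(85.4,.22,u))
cap('side')
W=cloud(optics.capture('side'));m=(W[...,2]<.07)&(W[...,2]>.004)&(W[...,0]>.42)&(W[...,0]<.478)&(W[...,1]>.2)&(W[...,1]<.33);P=W[m];print(len(P), P.min(0) if len(P) else 0)"
```

```text
t 6.9 pos [0.4938 0.2601 0.1861] shift [-0.0013 -0.0013  0.0035] 0.004 rot [0.004 0.    0.004] open 0.0093 F [ 0.13 -0.23 -1.47] q [-0.15  0.6  -0.54  1.71  0.18  1.07 -0.81]
52 [0.45114702 0.21188954 0.00422531]
```

To row units: 0.0015 m is 0.03.

>>> drive_effector([
  {"xyz": [0,0,0.03],"finger_gap": 0},
  {"finger_gap": 0},
  {"finger_gap": 0},
])

```text
t: 7.3
ee_pos: [0.4934, 0.2602, 0.1846]
ee_rot: [-2.182, -2.022, 0.219]
ft_force: [0.8, 0.1, -0.5]
opening: 0.0091
gripper_force: 60.0
```

>>> drive_effector([
  {"xyz": [0,0,0.026],"finger_gap": 0},
  {"finger_gap": 0},
  {"finger_gap": 0},
])

```text
t: 7.6
ee_pos: [0.4933, 0.2603, 0.1835]
ee_rot: [-2.183, -2.022, 0.218]
ft_force: [1.3, 0.7, 0.7]
opening: 0.0092
gripper_force: 60.3
```

>>> drive_effector([
  {"xyz": [0,0,0.02],"finger_gap": 0},
  {"finger_gap": 0},
  {"finger_gap": 0},
])

```text
t: 7.9
ee_pos: [0.4935, 0.2604, 0.1834]
ee_rot: [-2.183, -2.022, 0.217]
ft_force: [0.4, -1.4, 8.5]
opening: 0.009
gripper_force: 61.6
```

It's touching the desk. I'll ease off slightly and release.

To row units: -0.001 m is -0.02.

>>> drive_effector([
  {"xyz": [0,0,-0.02],"finger_gap": 0},
  {"finger_gap": 0.06},
  {"finger_gap": 0.06},
  {"finger_gap": 0.06},
  {"finger_gap": 0.06},
  {"finger_gap": 0.06},
  {"finger_gap": 0.06},
  {"finger_gap": 0.06},
  {"finger_gap": 0.06},
])

```text
t: 8.8
ee_pos: [0.4932, 0.2602, 0.1834]
ee_rot: [-2.182, -2.022, 0.218]
ft_force: [0.4, -0.8, 1.0]
opening: 0.06
gripper_force: 0.0
```

```bash
python3 -c "
from h import *
cap('wrist','w3.png')"
```

```text
(no output)
```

View pics/w3.png

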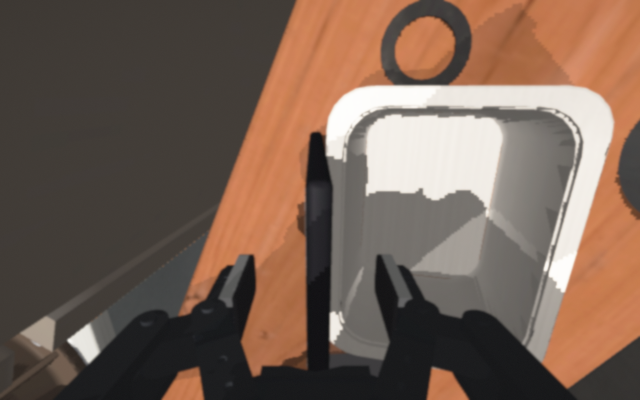

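The wrist view shows the tablet at (320,250) free between the open fingers, leaning at the pan rim at (335,200). Retreating along the tool axis.

To row units: -0.04 m is -0.8, -0.03 m is -0.6.

>>> drive_effector([
  {"xyz": [0,0,-0.2],"finger_gap": 0.06},
  {"xyz": [0,0,-0.6],"finger_gap": 0.06},
  {"xyz": [0,0,-0.8],"finger_gap": 0.06},
  {"xyz": [0,0,-0.8],"finger_gap": 0.06},
  {"xyz": [0,0,-0.6],"finger_gap": 0.06},
  {"finger_gap": 0},
])

```text
t: 9.45
ee_pos: [0.5272, 0.2586, 0.3351]
ee_rot: [-2.185, -2.023, 0.207]
ft_force: [1.1, 0.2, 0.5]
opening: 0.0465
gripper_force: 0.0
```

Run:
```python
from h import *
W=cloud(cap('side','s2.png'))
# tablet as a plane from screen-side / wrist cloud
Ww=cloud(cap('wrist')); px=np.array([.9968,-.0802]); py=np.array([.0802,.9968]); o=np.array([.5432,.2604])
for n,w in(('side',W),('wrist',Ww)):
    q=w.reshape(-1,3); q=q[~np.isnan(q[:,0])]; a=(q[:,:2]-o)@px; b=(q[:,:2]-o)@py
    m=(a<-.02)&(a>-.14)&(abs(b)<.06)&(q[:,2]>.095); 
    print(n,m.sum(),[ (round(z,3),np.percentile(a[m&(abs(q[:,2]-z)<.004)],[5,50,95]).round(4) if (m&(abs(q[:,2]-z)<.004)).any() else None) for z in(.1,.12,.14,.148,.155)], b[m].min().round(3),b[m].max().round(3))
W=cloud(cap('top'))
P=W[175:235,192:262].reshape(-1,3); P=P[(P[:,2]>.07)&(P[:,2]<.09)]
print(cv2.minAreaRect((P[:,:2]*1000).astype(np.float32)))
c=cv2.imread('pics/s2.png')
cv2.imwrite('pics/s2c.png',cv2.resize(c[90:340,230:400],None,fx=2.4,fy=2.4,interpolation=2))
delta([.47,-.2,.33],tool(77))
```

```text
side 642 [(0.1, array([-0.0689, -0.0656, -0.0616])), (0.12, array([-0.066 , -0.062 , -0.0587])), (0.14, array([-0.0614, -0.0542, -0.0516])), (0.148, array([-0.0604, -0.0564, -0.0526])), (0.155, None)] -0.055 0.049
wrist 17434 [(0.1, array([-0.0719, -0.0693, -0.0649])), (0.12, array([-0.067 , -0.0628, -0.0583])), (0.14, array([-0.0638, -0.0635, -0.0525])), (0.148, array([-0.0611, -0.0566, -0.0527])), (0.155, None)] -0.048 0.051
((536.0100708007812, 255.73312377929688), (160.8013458251953, 143.57403564453125), 85.72099304199219)
t 9.6 pos [0.525  0.2575 0.3298] shift [-0.4603 -0.0195  0.0039] 0.461 rot [-0.216  0.016  0.15 ] open 0.0238 F [-0.07 -0.08 -0.82] q [-0.13  0.51 -0.56  1.47  0.12  1.39 -0.76]
```

View pics/s2c.png

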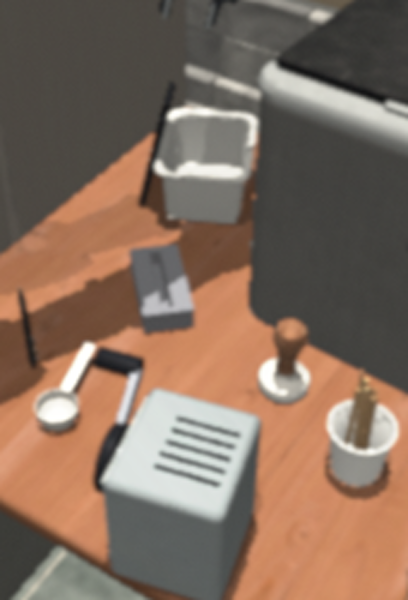

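The side crop shows the tablet leaning on the pan's front rim at (157,150), standing alone at about 0.24 rad. The peg is at (120,358). Now I'll fit the dial unit and peg.

Run:
```python
from h import *
for n in('top','side'):
    W=cloud(optics.capture(n)) if n=='side' else np.load('top0.npy')
    q=W.reshape(-1,3); q=q[~np.isnan(q[:,0])]
    q=q[(q[:,0]>.35)&(q[:,0]<.65)&(q[:,1]<-.15)&(q[:,1]>-.42)]
    pg=q[(q[:,2]>.155)&(q[:,2]<.2)&(q[:,1]>-.29)]
    r=cv2.minAreaRect((pg[:,:2]*1000).astype(np.float32)); print(n,'peg',len(pg),np.round(r[0],1),np.round(r[1],1),round(r[2],1),pg[:,2].max().round(4))
    top=q[(q[:,2]>.14)&(q[:,2]<.153)]
    H=np.zeros((300,300),np.uint8)
    ij=((top[:,:2]-[.35,-.45])*1000).astype(int); H[ij[:,1],ij[:,0]]=255
    H=cv2.morphologyEx(H,cv2.MORPH_CLOSE,np.ones((9,9))); H=cv2.morphologyEx(H,cv2.MORPH_OPEN,cv2.getStructuringElement(2,(61,61)))
    p=np.argwhere(H)[:,::-1].astype(np.float32)+[350,-450]
    r=cv2.minAreaRect(p.astype(np.float32)); print('box',len(p),np.round(r[0],1),np.round(r[1],1),round(r[2],1))
```

```text
top peg 166 [ 475.1 -241.3] [38.4 46.6] 74.2 0.1752
box 12195 [ 536.4 -315.2] [117.  121.7] 71.6
side peg 223 [ 480.4 -240.4] [33.  51.2] 52.3 0.1758
box 12834 [ 534.5 -320.5] [117.5 125.9] 72.9
```

Run:
```python
from h import *
W=np.load('top0.npy'); im=cv2.imread('pics/top0.png')
v,u=np.mgrid[0:400,0:640]
m=(W[...,2]>.16)&(W[...,2]<.2)&(u>390)&(u<412)&(v>205)&(v<250)&(im.max(2)<80)
P=W[m]; r=cv2.minAreaRect((P[:,:2]*1000).astype(np.float32)); print(m.sum(),r,np.percentile(P[:,2],[5,50,95]),u[m].min(),u[m].max(),v[m].min(),v[m].max())
vx=cv2.fitLine((P[:,:2]*1000).astype(np.float32),cv2.DIST_L2,0,.01,.01).ravel(); print(vx,np.degrees(np.arctan2(vx[1],vx[0])))
x,y=vx[:2]*np.sign(vx[0]); t=P[:,:2]@[x,y]; print('along',np.percentile(t,[0,3,97,100])*1000, (P[:,:2].mean(0)@[x,y])*1000)
a=np.radians(-17.5);c,s=np.cos(a),np.sin(a)
for C in((536,-316),):print('pred peg',C[0]-95*c-62*s,C[1]-95*s+62*c)
```

```text
129 ((476.91937255859375, -233.6643829345703), (20.803810119628906, 44.503013610839844), 74.11688232421875) [0.16654839 0.17055201 0.17383137] 398 408 223 240
[ 9.6805263e-01 -2.5074723e-01  4.7728339e+02 -2.3223624e+02] -14.521732
along [498.04159207 499.77366528 540.77569086 542.62542694] 520.2680419261799
pred peg 464.0406492481834 -228.30249810070399
```

Peg fit: 21 x 44.5 mm, yaw about -16°, centre (477,-234), top at z = 0.174, consistent with the given sizes. I'll straighten the tool and move away first.

To row units: -0.03 m is -0.6, -0.02 m is -0.4, -0.108 rad / 3.1416 = -0.0344.

>>> drive_effector([
  {"turn_vec": [-0.0344,0.0025,0.0318],"xyz": [0,-0.6,0],"finger_gap": 0},
  {"turn_vec": [-0.0344,0.0025,0.0318],"xyz": [0,-0.6,0],"finger_gap": 0},
  {"xyz": [0,-0.4,-0.2],"finger_gap": 0},
  {"finger_gap": 0},
])

```text
t: 10.05
ee_pos: [0.444, 0.2723, 0.3507]
ee_rot: [2.498, 1.899, -0.005]
ft_force: [0.5, 0.5, 0.7]
opening: 0.0
gripper_force: 0.0
```

```bash
python3 -c "
from h import *
delta([.4676,-.2227,.29],tool(74))"
```

```text
t 10.05 pos [0.444  0.2723 0.3507] shift [-0.4703  0.155   0.0631] 0.499 rot [0.001 0.005 0.009] open 0.0 F [0.49 0.48 0.74] q [-0.22  0.28 -0.55  1.72  0.16  1.19 -1.08]
```

To row units: -0.0428 m is -0.856, 0.0141 m is 0.282, 0.009 rad / 3.1416 = 0.0029.

>>> drive_effector([
  {"xyz": [-0.856,0.282,0.08],"finger_gap": 0},
  {"xyz": [-0.856,0.282,0.08],"finger_gap": 0},
  {"xyz": [-0.856,0.282,0.08],"finger_gap": 0},
  {"xyz": [-0.856,0.282,0.08],"finger_gap": 0},
  {"xyz": [-0.856,0.282,0.08],"finger_gap": 0},
  {"xyz": [-0.856,0.282,0.08],"finger_gap": 0},
  {"xyz": [-0.856,0.282,0.08],"finger_gap": 0},
  {"xyz": [-0.856,0.282,0.08],"finger_gap": 0},
  {"xyz": [-0.856,0.282,0.08],"finger_gap": 0},
  {"xyz": [-0.856,0.282,0.08],"finger_gap": 0},
  {"turn_vec": [0,0,0.0029],"xyz": [-0.856,0.282,0.08],"finger_gap": 0},
  {"finger_gap": 0},
])

```text
t: 11.25
ee_pos: [0.4667, -0.2327, 0.3064]
ee_rot: [2.521, 1.869, -0.01]
ft_force: [0.1, 0.5, 0.9]
opening: 0.0
gripper_force: 0.0
```

Run:
```python
from h import *
delta([.4676,-.2227,.265],tool(74))
c=cap('wrist','w4.png'); W=cloud(c)
P=W.reshape(-1,3); P=P[(P[:,2]>.155)&(P[:,2]<.18)&(P[:,0]>.44)&(P[:,0]<.52)&(P[:,1]>-.27)&(P[:,1]<-.2)]
print(len(P),cv2.minAreaRect((P[:,:2]*1000).astype(np.float32)) if len(P) else '',P[:,2].max())
```

```text
t 11.25 pos [ 0.4667 -0.2327  0.3064] shift [ 0.0101 -0.0019  0.0414] 0.043 rot [-0.001  0.007 -0.016] open 0.0 F [0.12 0.48 0.9 ] q [ 0.54  0.28 -0.23  1.8   0.08  1.07 -0.02]
2046 ((474.19427490234375, -241.6033477783203), (37.24559783935547, 46.76675033569336), 72.8454818725586) 0.1758123479055104
```

View pics/w4.png

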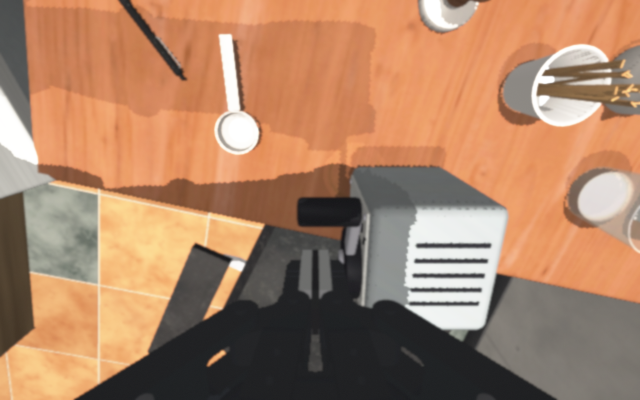

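The wrist view shows the peg from (299,211) to (358,211) and the closed fingertips at (315,255). I'll measure the peg exactly.

Run:
```python
from h import *
c=optics.capture('wrist'); W=cloud(c)
P=W[197:227,300:348].reshape(-1,3); P=P[(P[:,2]>.15)&(P[:,2]<.185)]
r=cv2.minAreaRect((P[:,:2]*1000).astype(np.float32)); print(len(P),r,P[:,2].max())
print('front end',np.nanmedian(W[205:220,302:306].reshape(-1,3),0))
a=np.radians(-16);X=np.array([np.cos(a),np.sin(a)]);Y=np.array([-X[1],X[0]])
tip=np.array([.4667,-.2327]);d=P[:,:2]-tip
print('rel tool: along X',(d@X).min(),(d@X).max(),'Y of crest',np.median((d@Y)[P[:,2]>P[:,2].max()-.0015]),(d@Y).min(),(d@Y).max())
```

```text
1195 ((473.57403564453125, -229.629150390625), (14.860734939575195, 34.334434509277344), 73.73605346679688) 0.1757818833689015
front end [ 0.46052527 -0.22251105  0.17101467]
rel tool: along X -0.011373082255377904 0.02295502692633321 Y of crest 0.0014968934448893253 -0.002567388836511405 0.012335930008462939
```

To row units: 0.02 m is 0.4, 0.012 m is 0.24, -0.016 rad / 3.1416 = -0.0051.

>>> drive_effector([
  {"turn_vec": [0,0.0022,-0.0051],"xyz": [0.24,-0.02,0.4],"finger_gap": 0},
  {"xyz": [0,0,0.4],"finger_gap": 0},
  {"xyz": [0,0,0.2],"finger_gap": 0},
  {"xyz": [0,0,0.2],"finger_gap": 0},
  {"xyz": [0,0,0.2],"finger_gap": 0},
  {"xyz": [0,0,0.2],"finger_gap": 0},
  {"finger_gap": 0},
])

```text
t: 12.05
ee_pos: [0.4723, -0.2077, 0.2281]
ee_rot: [-2.492, -1.906, -0.012]
ft_force: [-0.3, 18.1, 12.0]
opening: -0.0002
gripper_force: 10.5
```

```bash
python3 -c "
from h import *
delta([.4676,-.2227,.162],tool(74))"
```

```text
t 12.05 pos [ 0.4723 -0.2077  0.2281] shift [-0.0163 -0.0007  0.0659] 0.068 rot [ 0.001 -0.008  0.014] open -0.0002 F [-0.25 18.13 12.01] q [ 0.51  0.36 -0.25  1.92  0.1   0.88 -0.06]
```

A side force of 18 N means the tips slid to the left flank of the peg. I'll back up and look again.

To row units: -0.03 m is -0.6, -0.02 m is -0.4.

>>> drive_effector([
  {"xyz": [0,0,-0.4],"finger_gap": 0},
  {"xyz": [0,0,-0.6],"finger_gap": 0},
  {"xyz": [0,0,-0.6],"finger_gap": 0},
  {"finger_gap": 0},
  {"finger_gap": 0},
])

```text
t: 12.55
ee_pos: [0.4707, -0.2133, 0.3085]
ee_rot: [2.499, 1.902, 0.005]
ft_force: [-0.2, 0.4, 0.1]
opening: -0.0001
gripper_force: 0.0
```

Run:
```python
from h import *
c=cap('wrist','w5.png'); W=cloud(c)
delta([.4676,-.2227,.162],tool(74))
cv2.imwrite('pics/w5c.png',cv2.resize(c['pixels'][140:300,220:420,::-1],None,fx=3,fy=3))
P=W[150:270,260:400].reshape(-1,3); P=P[(P[:,2]>.158)&(P[:,2]<.185)]
r=cv2.minAreaRect((P[:,:2]*1000).astype(np.float32)); print(len(P),r,P[:,2].max())
```

```text
t 12.6 pos [ 0.4702 -0.2131  0.3076] shift [-1.020e-02 -1.000e-04  1.456e-01] 0.146 rot [ 0.001 -0.002  0.01 ] open -0.0003 F [0.06 0.4  0.94] q [ 0.53  0.27 -0.25  1.81  0.07  1.06 -0.02]
1803 ((474.87750244140625, -239.7933349609375), (33.825050354003906, 46.505096435546875), 73.8930435180664) 0.17569354240814655
```

View pics/w5c.png

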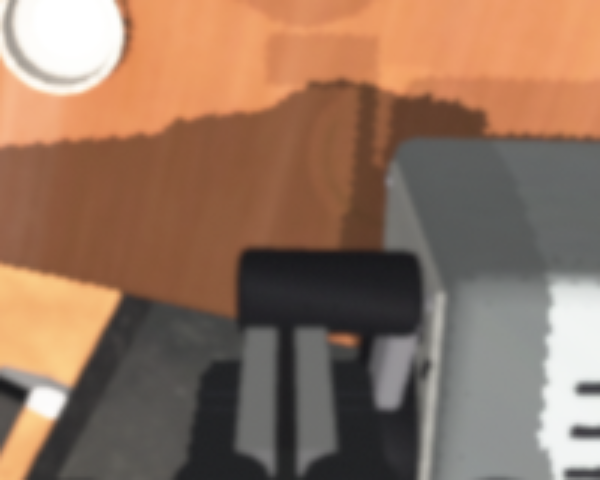

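The peg spans crop (240–420, 250–335), which is full image (300–360, 223–252), and it is back at home. The earlier pose reading lagged behind the command. I'll re-measure now that it's settled.

Run:
```python
from h import *
c=optics.capture('wrist'); W=cloud(c); s=bot.get_obs()
a=np.radians(-16);X=np.array([np.cos(a),np.sin(a)]);Y=np.array([-X[1],X[0]])
Rt=R.from_rotvec(s['ee_rot']); tip=s['ee_pos']+Rt.apply([0,0,.073]); print(s['ee_pos'],'tip',tip)
for u0,u1 in((302,315),(315,330),(330,345)):
  P=W[215:256,u0:u1].reshape(-1,3);P=P[(P[:,2]>.155)&(P[:,2]<.185)];d=(P[:,:2]-tip[:2])
  y=d@Y; k=np.polyfit(y,P[:,2],2); print(len(P),'X',(d@X).min().round(4),(d@X).max().round(4),'Y',y.min().round(4),y.max().round(4),'crest',(-k[1]/2/k[0]).round(4),'zmax',P[:,2].max().round(4))
```

```text
[ 0.46997338 -0.21308507  0.30712017] tip [ 0.47002082 -0.21293475  0.23412034]
351 X -0.0093 -0.0001 Y -0.0247 -0.0074 crest -0.0182 zmax 0.1756
408 X 0.0005 0.0112 Y -0.0283 -0.0074 crest -0.0187 zmax 0.1753
432 X 0.0113 0.0224 Y -0.0284 -0.0077 crest -0.0192 zmax 0.1751
```

The tip is 18 mm left of the peg crest, so I'll shift 12 mm right (the peg swings 6–15 mm left on the way down) and press.

To row units: 0.03 m is 0.6, 0.02 m is 0.4.

>>> drive_effector([
  {"xyz": [-0.25,0,0],"finger_gap": 0},
  {"finger_gap": 0},
  {"xyz": [0,0,0.6],"finger_gap": 0},
  {"xyz": [0,0,0.4],"finger_gap": 0},
  {"xyz": [0,0,0.2],"finger_gap": 0},
  {"xyz": [0,0,0.2],"finger_gap": 0},
  {"xyz": [0,0,0.2],"finger_gap": 0},
  {"finger_gap": 0},
  {"finger_gap": 0},
  {"finger_gap": 0},
])

```text
t: 13.65
ee_pos: [0.4676, -0.2252, 0.2286]
ee_rot: [2.5, 1.902, 0.005]
ft_force: [-0.0, 1.4, 4.0]
opening: 0.0002
gripper_force: 1.7
```

```bash
python3 -c "
from h import *
delta([.4676,-.2227,.162],tool(74))"
```

```text
t 13.65 pos [ 0.4676 -0.2252  0.2286] shift [ 0.0023 -0.0008  0.0666] 0.067 rot [ 0.002 -0.002  0.009] open 0.0002 F [-0.01  1.42  3.99] q [ 0.53  0.36 -0.24  1.91  0.11  0.88 -0.03]
```

To row units: 0.01 m is 0.2.

>>> drive_effector([
  {"xyz": [0,0,0.2],"finger_gap": 0},
  {"xyz": [0,0,0.2],"finger_gap": 0},
  {"xyz": [0,0,0.2],"finger_gap": 0},
  {"xyz": [0,0,0.2],"finger_gap": 0},
  {"xyz": [0,0,0.2],"finger_gap": 0},
  {"finger_gap": 0},
  {"finger_gap": 0},
])

```text
t: 14.35
ee_pos: [0.4677, -0.2252, 0.1786]
ee_rot: [2.5, 1.902, 0.005]
ft_force: [1.5, 1.8, 6.6]
opening: 0.0002
gripper_force: 3.1
```

>>> drive_effector([
  {"xyz": [0,0,0.16],"finger_gap": 0},
  {"xyz": [0,0,0.16],"finger_gap": 0},
  {"finger_gap": 0},
  {"finger_gap": 0},
])

```text
t: 14.75
ee_pos: [0.4672, -0.2269, 0.1629]
ee_rot: [2.5, 1.899, 0.003]
ft_force: [-1.1, -3.2, 6.6]
opening: 0.0003
gripper_force: 3.5
```

Run:
```python
from h import *
delta([.4676,-.2227,.162],tool(74))
cap('side','s3.png'); c=cv2.imread('pics/s3.png')
cv2.imwrite('pics/s3c.png',cv2.resize(c[90:340,230:400],None,fx=2.4,fy=2.4,interpolation=2))
```

```text
t 14.75 pos [ 0.4672 -0.2269  0.1629] shift [ 0.0041 -0.0008  0.0009] 0.004 rot [ 0.003 -0.     0.008] open 0.0003 F [-1.13 -3.19  6.61] q [ 0.52  0.45 -0.22  1.97  0.14  0.73 -0.06]
```

View pics/s3c.png

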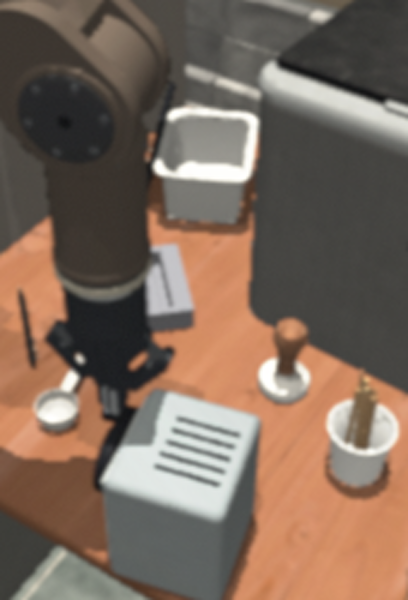

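The side crop shows the fingertips on the peg in front of the unit at (112,400), the gripper body above the box, and the pan, tamper, cup and scoop unmoved. I'll check that the hold is steady and the peg height is right.

>>> drive_effector([
  {"finger_gap": 0},
  {"finger_gap": 0},
  {"finger_gap": 0},
  {"finger_gap": 0},
  {"finger_gap": 0},
])

```text
t: 15.3
ee_pos: [0.4672, -0.2268, 0.163]
ee_rot: [2.5, 1.899, 0.003]
ft_force: [-0.5, -3.3, 7.0]
opening: 0.0
gripper_force: 3.5
```

Run:
```python
from h import *
c=cap('wrist','w6.png'); W=cloud(c)
a=np.radians(-16);X=np.array([np.cos(a),np.sin(a)]);Y=np.array([-X[1],X[0]])
s=bot.get_obs(); q=W.reshape(-1,3);q=q[~np.isnan(q[:,0])];d=q[:,:2]-s['ee_pos'][:2];x,y=d@X,d@Y
m=(x>-.012)&(x<.03)&(y>-.02)&(y<.03)&(q[:,2]>.04)&(q[:,2]<.12)
for lo in np.arange(-.02,.03,.005):
    k=m&(y>=lo)&(y<lo+.005)
    if k.any(): print(lo.round(3),k.sum(),np.percentile(q[k,2],[10,50,90]).round(4))
Wt=cloud(optics.capture('top'));o=np.array([.5432,.2604]);px=np.array([.9968,-.0802]);q=Wt.reshape(-1,3);q=q[~np.isnan(q[:,0])]
b=(q[:,:2]-o)@np.array([.0802,.9968]);A=(q[:,:2]-o)@px
k=(abs(b)<.1)&(A>-.13)&(A<.09)&(q[:,2]>.12)&(q[:,2]<.16);print('tablet top',k.sum(),A[k].min(),A[k].max(),b[k].min(),b[k].max(),q[k,2].max())
P=q[(abs(b)<.1)&(abs(A)<.1)&(q[:,2]>.075)&(q[:,2]<.088)];print('pan',cv2.minAreaRect((P[:,:2]*1000).astype(np.float32)))
i=cv2.resize(c['pixels'][140:340,200:440,::-1],None,fx=2.5,fy=2.5);cv2.imwrite('pics/w6c.png',i)
```

```text
-0.02 109 [0.0872 0.0966 0.0981]
-0.015 126 [0.0857 0.094  0.096 ]
-0.01 120 [0.0858 0.0915 0.0934]
-0.005 191 [0.0887 0.0897 0.091 ]
0.0 361 [0.0894 0.0903 0.091 ]
0.005 1431 [0.0874 0.0904 0.1163]
0.01 1878 [0.0802 0.0867 0.1152]
tablet top 205 -0.06785330013321351 -0.051645811015537724 -0.04827042233458631 0.05073889258947695 0.14992789337157864
pan ((536.5400390625, 260.70709228515625), (170.95742797851562, 142.86708068847656), 85.4477310180664)
```

View pics/w6c.png

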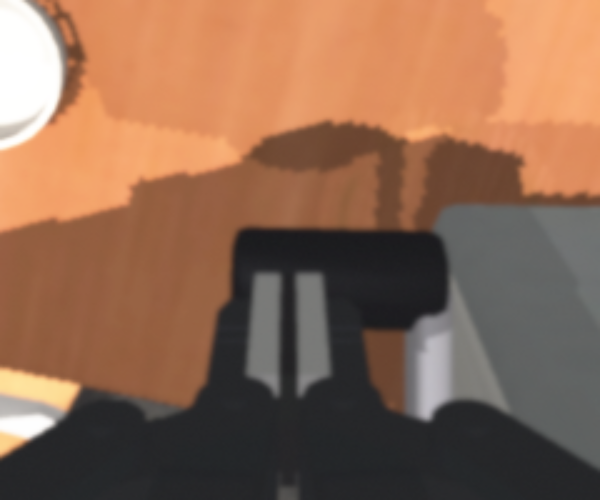

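The fingertips rest on the peg at crop (285,285). Its top is at z ≈ 0.090 (dial about 1.04), steady at 7 N, and the tablet and pan are in place.

```bash
python3 -c "
from station import bot
print(bot.finish_job())"
```

```text
the job is handed in; nothing more can be done
None
```

I handed the job in at about 15 s with the tablet leaning by itself on the pan's front rim (tilt about 0.24 rad) and the fingers holding the dial at the third notch (about 1.04 rad, 7 N); the first press slipped off the peg's left side and I redid it, and the hand-in call returned no verdict.

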